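Ride along with a caster wheel on a coasting inspection dial

TASK

Inspect the large spoked caster wheel while it rides on the dial: push the dial's upright post gently so that the dial coasts anticlockwise (seen from above) by itself, never faster than one turn in two seconds. Then, touching nothing, keep the fingertips centred over the hub of that wheel (within 15 mm sideways, no more than 50 mm above it) as it goes round, for five seconds on end, the dial still making at least one turn in six seconds all that time. Finally let the dial run down or stop it gently, draw back well clear of the wheel, and finish with the dial at rest, with all three parts still sitting on their pins and the other things on the bench left where they were.

Things in the scene. Friction and masses are not known exactly. Their poses are not given: they have to be found in the camera images.
- station: Grey cast foot of the inspection dial, fixed to the bench, 200 mm across and 45 mm high; carries the dial. Origin at the centre of its underside, on the vertical dial axis. Place and yaw differ each time.
- dial (a joint): Angle of the dial (rad), 0 at the start, growing anticlockwise seen from above, no stops in use. Loaded moment of inertia about 0.020 kg m2 (disc 1.5 kg), dry friction torque about 0.0014 N m, viscous drag about 0.0006 N m s/rad; let go at 2 rad/s it still turns at about 1.2 rad/s 6.5 s later and stops after some 20 s. Actual masses differ by up to a quarter.
- dial_centre (a point): Centre of the top face of the dial, on its axis, 57 mm above the bench. The dial is a round bare-metal disc, 300 mm across, 12 mm thick, on a free-running bearing.
- post_top (a point): Top centre of the dial's push post: a dark steel upright pin, 16 mm diameter, 62 mm high above the dial's top face, 110 mm from the axis (with a 24 mm collar, 6 mm high, at its foot). Turns with the dial. The nearest parts sit a quarter turn away on either side.
- wheel: The part to inspect: the largest of three white nylon parts on the dial, a six-spoked caster wheel lying flat, 72 mm across, rim 30 mm and hub 34 mm high, bore 16 mm, 0.12 kg. It sits loosely on a 12 mm pin, 18 mm high, 110 mm from the dial axis; which of three pins (at +90, 180 or -90 degrees from the post) differs. Origin at the centre of its underside.
- wheel_top (a point): Centre of the top of the wheel's hub, 34 mm above the wheel's underside, so 91 mm above the bench.
- roller: Other part on the dial: plain white nylon roller, 42 mm across, 40 mm high, bore 16 mm, standing on its own pin 110 mm from the axis. Origin at the centre of its underside.
- bush: Other part on the dial: plain flat white nylon ring, 52 mm across, 16 mm high, bore 16 mm, on its own pin 110 mm from the axis. Origin at the centre of its underside.
- tape_a: Bystander: roll of yellow tape, 92 mm across, 24 mm high. Origin under its centre.
- tape_b: Bystander: second such roll of tape.
- fork: Bystander: bare steel caster fork standing on its 60 x 56 mm plate, 55 mm high. Origin under its centre.
- driver: Bystander: screwdriver lying on the bench.
- tin: Bystander: dark steel cup, 80 mm across, 50 mm high. Origin under its centre.
- carton: Bystander: small cardboard box 110 x 80 x 60 mm. Origin under its centre.
- spanner: Bystander: spanner lying on the bench.
Things that resemble listed ones, but are neither listed nor needed, are in the scene too. Leave any purple or turquoise look-alike of the wheel alone. Leave any red look-alike of the roller alone.

How it is judged:
By the outcome, as a careful person would: the job done as asked, in the order asked, and still so for the second after the job is handed in, with the robot touching nothing.
It also fails if it takes over 72 s, if anything falls off the work surface, if the arm or the gripper's body presses on something with over 40 N, if the wrist force passes 120 N, or if a joint passes its speed limit or range.

ROBOT

A 6-joint arm with a two-finger parallel gripper is mounted at the origin on the work surface. World frame = base frame: x ahead of the robot, y to its left, z up, the work surface at z = 0. Lengths are in m, angles in rad, forces in N, time in s.
With the tool pointing down it reaches from about 0.35 to 0.975 m from the base axis. Payload 4.9 kg.
Tool frame: the origin (TCP) lies between the finger pads, 19 mm behind the fingertips; this is the grasp point; z points along the fingers, y is the line along which they close (so a half turn about z gives the same grasp; the last joint's range is limited). The gripper opens to 85 mm and grips with 20 to 120 N. Pads are 22 mm wide; open, the fingers measure 114 mm over their backs; the gripper's body (76 mm by 85 mm) begins 54 mm behind the grasp point. The pads swing forward as they close: fully open they stand 13 mm farther back than shut.
Start: joints at [1.017, 0.053, 1.613, -0, 1.476, -0.119], TCP at [0.263, 0.567, 0.25] pointing down, gripper open.
Joint ranges: [-3.01, 3.01], [-1.01, 2.22], [0.06, 2.58], [-1.02, 4.17], [0.09, 2.62], [-3.14, 3.14]. Speed limits (rad/s): [2.57, 2.57, 3.14, 3.14, 3.14, 3.14].

INTERFACE

Orientations are given as a rotation vector (axis times angle).
In Python, from station import status, viewer, finish_job gives the robot as it stands.
- The arm moves only by the shell command python3 -m jog 'ROWS' [FORCE]. ROWS is JSON, a list of rows, each a list of 7 numbers: the turn, a rotation vector about the tool's x, y, z each as a share of 5 degrees, from -1 to 1, then the shift along the tool's x, y, z each as a share of 30 mm, from -1 to 1, then the opening, from -1 (shut) to 1 (fully open). A call has 1 to 5 rows; each row shifts and turns the commanded pose from where the row before left it, along the tool's axes as they then stand; what a row does not reach is not made up. A row lasts 1/8 s, in which the tool goes at most 62.5 mm and 10.7 degrees, less where a joint would pass 70% of its speed; a pose out of reach is approached as far as the arm can. A call with a number of a shift or a turn outside -1 to 1 is refused whole. A call with a gripper value outside its range is refused whole. The fingers move at their own pace and stop on an object; FORCE is the grip in N (left out, the last holds). Time passes only in rows, so rows that do not move let the fingers close. It gives the time, the measured TCP pose, the force, the opening and the grip force at its end, in the units of the state.
- status.get_obs(): the state, without advancing time (a new reading comes with each control period).
- viewer.get_image(name): name is "side" or "top" or "wrist"; returns a dict with "img" (400x640x3 uint8, red, green, blue), "fovy" (degrees; the focal length in pixels is half the picture's height over the tangent of half this angle, whatever the lens; pixels are square), "cx", "cy" (the principal point, pixels), "distortion" ([k1, k2, p1, p2, k3] as OpenCV has them; the pictures are not rectified), "rvec" (rotation vector, rad) and "tvec" (3), from world to camera coordinates, as OpenCV has them. Camera axes: x right, y down, z forward; pixel columns grow to the right and rows downward; lengths in m; the calibration is good to about 2 mm. A picture is of the moment at which its call begins. There is no depth.
- finish_job(): hands the job in; it is judged then, once.
The state is a dict: "t": time; "q": joint angles; "dq": joint speeds; "effort": joint torques, N m; "tool_pos": TCP position; "tool_rot": TCP orientation; "contact_force": force on the tool from outside, world axes, zero at the start; "wrist_torque": the same for the moment, N m; "opening": finger opening in m; "grip_force": force on a finger pad.
Only numpy, scipy, OpenCV 4.12 (cv2) and the standard library are available. Lean on these libraries where they do the work, as an engineer would, in place of code of your own. Each camera call takes 0.05 s, during which the arm holds its last target. There are 200 camera calls.

## Working session

There is one attempt and no reset: what is moved stays moved. The work goes in short steps, Python scripts to look and compute and a shell command to move; the robot and the scene stay as the last step left them, time stands still between calls to the robot, and variables do not carry over. Pictures are saved under pics/ and viewed, at most 10 in all, crops included, and the job is handed in when it is done.

```bash
mkdir -p pics; ls
cat > h.py <<'E'
import numpy as np, cv2
from station import status, viewer
def cam(n):
    d=viewer.get_image(n); im=d['img']; h=im.shape[0]
    f=h/2/np.tan(np.radians(d['fovy'])/2)
    d['K']=np.array([[f,0,d['cx']],[0,f,d['cy']],[0,0,1.]]); d['D']=np.array(d['distortion'],float)
    d['R']=cv2.Rodrigues(np.array(d['rvec'],float))[0]; d['t']=np.array(d['tvec'],float).reshape(3)
    return d
def ray(d,uv):
    p=cv2.undistortPoints(np.array(uv,float).reshape(-1,1,2),d['K'],d['D']).reshape(-1,2)
    v=np.c_[p,np.ones(len(p))]@d['R']; return -d['R'].T@d['t'], v
def onplane(d,uv,z):
    c,v=ray(d,uv); return c+v*((z-c[2])/v[:,2])[:,None]
def proj(d,P):
    return cv2.projectPoints(np.array(P,float).reshape(-1,1,3),np.array(d['rvec'],float),d['t'],d['K'],d['D'])[0].reshape(-1,2)
def tri(d1,u1,d2,u2):
    c1,v1=ray(d1,[u1]);c2,v2=ray(d2,[u2]);v1=v1[0];v2=v2[0]
    s=np.linalg.lstsq(np.c_[v1,-v2],c2-c1,rcond=None)[0]
    a=c1+s[0]*v1;b=c2+s[1]*v2; return (a+b)/2,np.linalg.norm(a-b)
def save(d,n): cv2.imwrite('pics/'+n+'.png',d['img'][:,:,::-1])
E
python3 - <<'E'
from h import *
o=status.get_obs(); print({k:np.round(v,3) for k,v in o.items()})
for n in('top','side','wrist'):
    d=cam(n); save(d,n+'0'); print(n,-d['R'].T@d['t'])
E
```

```text
pics
{'t': np.float64(0.0), 'q': array([ 1.017,  0.053,  1.614,  0.   ,  1.476, -0.119]), 'dq': array([-0.003,  0.001,  0.001,  0.001,  0.002,  0.001]), 'effort': array([ 0.0000e+00, -3.9370e+01, -3.7017e+01, -0.0000e+00,  7.0000e-03,
       -0.0000e+00]), 'tool_pos': array([0.263, 0.566, 0.249]), 'tool_rot': array([-6.770e-01, -3.067e+00,  3.000e-03]), 'contact_force': array([ 0.1  ,  0.516, -0.455]), 'wrist_torque': array([-0.   , -0.003,  0.002]), 'grip_force': np.float64(0.0), 'opening': np.float64(0.085)}
top [0.4524005  0.00966012 1.33517172]
side [ 0.4677673  -0.92099532  0.86381655]
wrist [0.20212813 0.59442143 0.37259705]
```

View pics/top0.png

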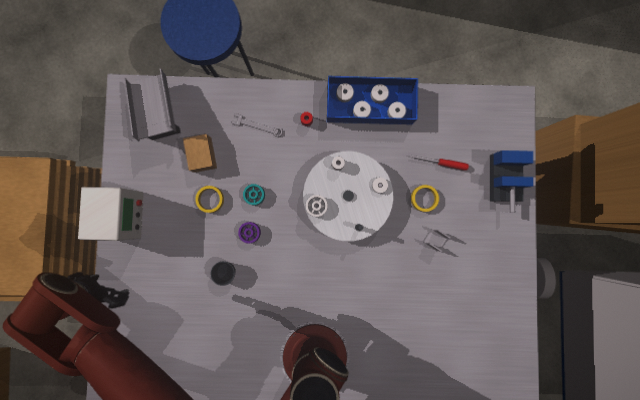

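View pics/side0.png

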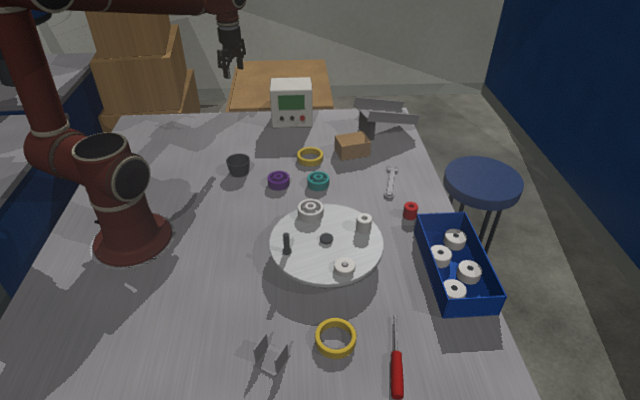

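The top view shows the dial centred at about (348,196) and the post at (359,227).

What could be taken for the wheel:
- White spoked part on the dial, (316,206).
- Teal wheel, (253,194).
- Purple wheel, (249,232).
- White roller (338,162) and white bush (380,185).
- Four white rings in the blue box, around (345,91) to (397,110).

I choose (316,206), which the side view shows at (310,209). I'll check it in a close crop.

```bash
cat > m0.py <<'E'
from h import *
T=cam('top');S=cam('side')
a=cv2.resize(T['img'][140:250,290:410],None,fx=3.3,fy=3.3,interpolation=cv2.INTER_CUBIC)
b=cv2.resize(S['img'][190:300,260:390],None,fx=3.0,fy=3.0,interpolation=cv2.INTER_CUBIC)
c=np.zeros((363,800,3),np.uint8);c[:a.shape[0],:a.shape[1]]=a;c[:b.shape[0],400:400+b.shape[1]]=b
cv2.imwrite('pics/crop0.png',c[:,:,::-1])
# dial ellipse in both views: bright, unsaturated component
def ell(d,box,z):
    x0,y0,x1,y1=box;im=d['img'][y0:y1,x0:x1];hsv=cv2.cvtColor(im,cv2.COLOR_RGB2HSV)
    for th in(120,140,150,160,170,180):
        m=((hsv[...,2]>th)&(hsv[...,1]<40)).astype(np.uint8)
        cs=cv2.findContours(m,cv2.RETR_EXTERNAL,cv2.CHAIN_APPROX_NONE)[0]
        k=max(cs,key=cv2.contourArea) if cs else None
        if k is None or len(k)<20: continue
        h=cv2.convexHull(k).reshape(-1,2)+[x0,y0]
        P=onplane(d,h+0.0,z)[:,:2]
        A=np.c_[2*P,np.ones(len(P))];s=np.linalg.lstsq(A,(P**2).sum(1),rcond=None)[0]
        r=np.sqrt(s[2]+s[0]**2+s[1]**2);res=np.abs(np.hypot(*(P-s[:2]).T)-r).max()
        print(th,cv2.contourArea(k),s[:2].round(4),r.round(4),res.round(4))
ell(T,(290,140,410,250),.057);ell(S,(255,190,400,300),.057)
for p,q in(((348,195),(326,238)),((316.5,206),(310.5,206)),((338.5,161),(364,218)),((380,185),(345,264))):
    print(tri(T,p,S,q))
o=status.get_obs();print(cv2.Rodrigues(np.array(o['tool_rot']))[0].round(3))
E
python3 m0.py
```

```text
120 10219.5 [ 0.5463 -0.1022] 0.2675 0.0008
140 6113.5 [ 0.5484 -0.1037] 0.1552 0.032
150 6007.5 [ 0.5403 -0.0964] 0.1493 0.0026
160 5384.5 [ 0.54   -0.0963] 0.1484 0.0028
170 4686.5 [ 0.5399 -0.0965] 0.1475 0.0027
180 1640.5 [ 0.5564 -0.1456] 0.1174 0.0202
120 12083.5 [ 0.5472 -0.0642] 0.282 0.0025
140 7358.5 [ 0.5753 -0.0622] 0.1837 0.0766
150 6146.5 [ 0.5409 -0.0891] 0.1539 0.019
160 5491.5 [ 0.5417 -0.0895] 0.1529 0.0196
170 4856.5 [ 0.5422 -0.0929] 0.1505 0.013
180 1169.5 [ 0.6135 -0.1288] 0.0871 0.0204
(array([ 0.54061702, -0.09667879,  0.06195339]), np.float64(8.506838584063836e-05))
(array([0.50276553, 0.00631912, 0.08739057]), np.float64(0.0045331709557331415))
(array([ 0.64595199, -0.06070418,  0.09501534]), np.float64(0.003165960713529458))
(array([ 0.57740118, -0.20024792,  0.07173741]), np.float64(0.0035521085531475217))
[[-0.907  0.421 -0.001]
 [ 0.421  0.907 -0.001]
 [ 0.    -0.001 -1.   ]]
```

View pics/crop0.png

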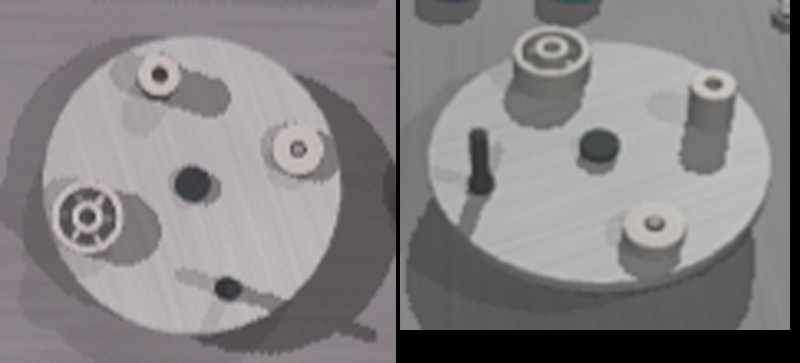

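The crop shows a six-spoked white wheel at crop (88,216), which is top pixel (316.7,205.5). The post is a quarter turn anticlockwise ahead of it, at crop (228,288). Measured heights (87, 95 and 72 mm) and radii (110 and 111 mm) agree with the text. The dial centre is (0.5405,-0.0965), the wheel is at 110° and the post at 200°, so the post stands at (0.437,-0.134). I'm moving the shut gripper to behind the post.

```bash
r='[0,0,0,-0.83,-1,0,-1]'
cat > st.py <<'E'
from h import *
c=np.array([.5405,-.0965]);o=status.get_obs();p=np.array(o['tool_pos']);R=cv2.Rodrigues(np.array(o['tool_rot']))[0]
d=p[:2]-c;print('t',o['t'],'tcp',p.round(4),'r',np.hypot(*d).round(4),'ang',np.degrees(np.arctan2(d[1],d[0])).round(1)%360,'F',np.round(o['contact_force'],1),'op',o['opening'].round(4));print(R.round(3).tolist())
E
python3 -m jog '[[0,0,0,-0.83,-1,0,-1],[0,0,0,-0.83,-1,0,-1],[0,0,0,-0.83,-1,0,-1],[0,0,0,-0.83,-1,0,-1],[0,0,0,-0.83,-1,0,-1]]'
python3 -m jog '[[0,0,0,-0.83,-1,0,-1],[0,0,0,-0.83,-1,0,-1],[0,0,0,-0.83,-1,0,-1],[0,0,0,-0.83,-1,0,-1],[0,0,0,-0.83,-1,0,-1]]'
python3 -m jog '[[0,0,0,-0.83,-1,0,-1],[0,0,0,-0.83,-1,0,-1],[0,0,0,-0.83,-1,0,-1],[0,0,0,-0.83,-1,0,-1],[0,0,0,-0.83,-1,0,-1]]'; python3 st.py
```

```text
t: 0.88
tool_pos: [0.3131, 0.3771, 0.2499]
tool_rot: [0.677, 3.068, -0.0]
contact_force: [-0.4, -0.3, 0.8]
opening: 0.0003
grip_force: 0.0
t: 1.5
tool_pos: [0.3628, 0.1887, 0.25]
tool_rot: [0.677, 3.067, 0.0]
contact_force: [1.1, 0.4, -0.2]
opening: 0.0
grip_force: 0.0
t: 2.12
tool_pos: [0.4125, 0.0001, 0.2501]
tool_rot: [0.678, 3.067, 0.0]
contact_force: [-0.6, 0.2, 0.6]
opening: 0.0
grip_force: 0.0Traceback (most recent call last):
  File "st.py", line 3, in <module>
    d=p[:2]-c;print('t',o['t'],'tcp',p.round(4),'r',np.hypot(*d).round(4),'ang',np.degrees(np.arctan2(d[1],d[0])).round(1)%360,'F',np.round(o['contact_force'],1),'op',o['opening'].round(4));print(R.round(3).tolist())
                                                                                                                                                                       ^^^^^^^^^^^^^^^^^^
AttributeError: 'float' object has no attribute 'round'
```

```bash
sed -i "s/o\['opening'\].round(4)/o['opening']/" st.py
python3 -m jog '[[0,0,0,-0.83,-1,0,-1],[0,0,0,-0.83,-1,0,-1],[0,0,0,0,0,0.8,-1],[0,0,0,0,0,0,-1]]'; python3 st.py
python3 - <<'E'
from h import *
c=np.array([.5405,-.0965])
def P(a,z,r=.11): a=np.radians(a);return [*(c+r*np.array([np.cos(a),np.sin(a)])),z]
W=cam('wrist');T=cam('top');S=cam('side')
for n,d in(('W',W),('T',T),('S',S)):print(n,proj(d,[P(200,.119),P(200,.063),P(110,.091),P(0,.065,0)]).round(1).tolist())
save(W,'wrist1')
E
```

```text
t: 2.62
tool_pos: [0.4311, -0.074, 0.2239]
tool_rot: [-0.678, -3.063, -0.001]
contact_force: [-0.6, 0.7, -1.4]
opening: -0.0001
grip_force: 0.0
t 2.625 tcp [ 0.4311 -0.074   0.2239] r 0.1117 ang 168.4 F [-0.6  0.7 -1.4] op -0.00011556017143038716
[[-0.907, 0.422, -0.004], [0.422, 0.907, 0.002], [0.004, -0.0, -1.0]]
W [[244.5, 248.9], [257.4, 223.8], [446.0, 235.3], [344.0, 303.6]]
T [[360.8, 227.0], [358.8, 226.7], [316.4, 205.2], [348.0, 195.0]]
S [[285.6, 233.7], [286.6, 249.7], [309.7, 204.9], [325.9, 237.1]]
```

View pics/wrist1.png

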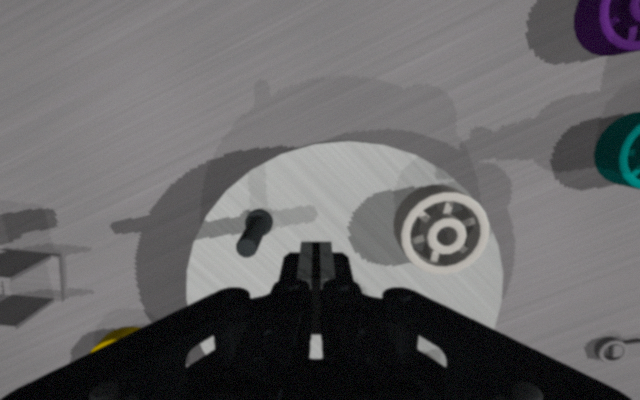

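The wrist view shows the post top at (247,245) and the wheel hub at (446,236), within 4 px of prediction. The positions hold. I'm going down behind the post and turning 35° so that a flat face meets it.

```bash
python3 -m jog '[[0,0,1,0,0,1,-1],[0,0,1,0,0,1,-1],[0,0,1,0,0,1,-1],[0,0,1,0,0,1,-1],[0,0,1,0,0,0,-1]]' >/dev/null
python3 -m jog '[[0,0,1,0,0,0,-1],[0,0,1,0,0,0,-1]]'; python3 st.py
cat > plan.py <<'E'
# shares for tool motion along arc: plan.py r a0 'steps in deg' from the current pose
import sys
from h import *
c=np.array([.5405,-.0965]);o=status.get_obs();R=cv2.Rodrigues(np.array(o['tool_rot']))[0];p=np.array(o['tool_pos'])[:2]
r=float(sys.argv[1]);a=float(sys.argv[2])
for s in map(float,sys.argv[3].split()):
    a+=s;q=c+r*np.array([np.cos(np.radians(a)),np.sin(np.radians(a))]);w=np.r_[q-p,0];print(round(a,1),(R.T@w/.03).round(2)[:2],'v',(np.hypot(*w)*8).round(3));p=q
E
python3 plan.py .11 168.4 "4 4 4 3 3 4 5 7 9 11 12 13 13.5 14"
```

```text
t: 3.65
tool_pos: [0.4332, -0.0738, 0.1072]
tool_rot: [1.57, 2.719, 0.001]
contact_force: [0.9, -0.2, 0.1]
opening: 0.0001
grip_force: 0.0
t 3.65 tcp [ 0.4332 -0.0738  0.1072] r 0.1097 ang 168.0 F [ 0.9 -0.2  0.1] op 8.505598042739779e-05
[[-0.5, 0.866, 0.002], [0.866, 0.5, -0.001], [-0.002, 0.001, -1.0]]Traceback (most recent call last):
  File "plan.py", line 7, in <module>
    a+=s;q=c+r*np.array([np.cos(np.radians(a)),np.sin(np.radians(a))]);w=np.r_[q-p,0];print(round(a,1),(R.T@w/.03).round(2)[:2],'v',(np.hypot(*w)*8).round(3));p=q
                                                                                                                                     ~~~~~~~~^^^^
TypeError: return arrays must be of ArrayType
```

```bash
sed -i 's/np.hypot(\*w)\*8/np.linalg.norm(w)*8/' plan.py; python3 plan.py .11 168 "4 4 3 2 2 4 6 8 10 12 13 14 14.5 8 0"
```

```text
172.0 [-0.19 -0.17] v 0.061
176.0 [-0.21 -0.15] v 0.061
179.0 [-0.16 -0.1 ] v 0.046
181.0 [-0.11 -0.06] v 0.031
183.0 [-0.11 -0.06] v 0.031
187.0 [-0.23 -0.11] v 0.061
193.0 [-0.36 -0.13] v 0.092
201.0 [-0.5  -0.11] v 0.123
211.0 [-0.64 -0.04] v 0.153
223.0 [-0.76  0.09] v 0.184
236.0 [-0.78  0.28] v 0.199
250.0 [-0.75  0.49] v 0.214
264.5 [-0.63  0.68] v 0.222
272.5 [-0.27  0.44] v 0.123
272.5 [0. 0.] v 0.0
```

```bash
cat > plan.py <<'E'
# plan.py r a0 'steps deg' 'turn shares' [p from pose]
import sys
from h import *
c=np.array([.5405,-.0965]);o=status.get_obs();R=cv2.Rodrigues(np.array(o['tool_rot']))[0];p=np.array(o['tool_pos'])[:2]
r=float(sys.argv[1]);a=float(sys.argv[2]);st=sys.argv[3].split();tu=sys.argv[4].split() if len(sys.argv)>4 else ['0']*len(st)
for s,k in zip(map(float,st),map(float,tu)):
    a+=s;q=c+r*np.array([np.cos(np.radians(a)),np.sin(np.radians(a))]);w=np.r_[q-p,0];print(round(a,1),k,(R.T@w/.03).round(2)[:2],'v',(np.linalg.norm(w)*8).round(3));p=q
    R=R@cv2.Rodrigues(np.array([0,0,k*np.radians(5)]))[0]
E
python3 -m jog '[[0,0,0,-0.19,-0.17,0,-1],[0,0,0,-0.21,-0.15,0,-1],[0,0,0,-0.16,-0.1,0,-1],[0,0,0,-0.11,-0.06,0,-1],[0,0,0,-0.11,-0.06,0,-1]]'>/dev/null; python3 st.py
python3 plan.py .11 183 "4 7 10 13 14.5 5 2 0" "0 0 -1 -1 -1 0 0 0"
```

```text
t 4.275 tcp [ 0.43   -0.1027  0.106 ] r 0.1106 ang 183.2 F [-0.4 -0.2  0.1] op 0.00020922502767740846
[[-0.501, 0.865, -0.0], [0.865, 0.501, 0.0], [0.0, -0.0, -1.0]]
187.0 0.0 [-0.23 -0.08] v 0.058
194.0 0.0 [-0.42 -0.15] v 0.107
204.0 -1.0 [-0.63 -0.12] v 0.153
217.0 -1.0 [-0.83 -0.07] v 0.199
231.5 -1.0 [-0.92  0.07] v 0.222
236.5 0.0 [-0.32  0.05] v 0.077
238.5 0.0 [-0.12  0.03] v 0.031
238.5 0.0 [0. 0.] v 0.0
```

```bash
python3 plan.py .11 183 "3 5 8 11 13 14.5 4 2 0" "0 0 -1 -1 -1 -1 0 0 0"
```

```text
186.0 0.0 [-0.17 -0.06] v 0.043
191.0 0.0 [-0.3  -0.12] v 0.077
199.0 -1.0 [-0.49 -0.13] v 0.123
210.0 -1.0 [-0.69 -0.13] v 0.169
223.0 -1.0 [-0.83 -0.05] v 0.199
237.5 -1.0 [-0.92  0.08] v 0.222
241.5 0.0 [-0.25  0.04] v 0.061
243.5 0.0 [-0.12  0.03] v 0.031
243.5 0.0 [0. 0.] v 0.0
```

```bash
python3 -m jog '[[0,0,0,-0.17,-0.06,0,-1],[0,0,0,-0.3,-0.12,0,-1],[0,0,-1,-0.49,-0.13,0,-1],[0,0,-1,-0.69,-0.13,0,-1],[0,0,-1,-0.83,-0.05,0,-1]]'; python3 -m jog '[[0,0,-1,-0.92,0.08,0,-1],[0,0,0,-0.25,0.04,-0.5,-1],[0,0,0,0,0,-0.7,-1]]'; python3 st.py
cat > look.py <<'E'
# save top+side views with time; print times
from h import *
import pickle,sys
out=[]
for n in sys.argv[2:]:
    t=status.get_obs()['t'];d=cam(n);d['t0']=t;d['n']=n;out.append(d);save(d,sys.argv[1]+n);print(n,t)
pickle.dump(out,open(sys.argv[1]+'.pkl','wb'))
E
python3 look.py a top side
```

```text
t: 4.9
tool_pos: [0.4601, -0.1721, 0.1058]
tool_rot: [-1.196, -2.905, -0.0]
contact_force: [0.7, -0.4, -0.2]
opening: 0.0001
grip_force: 0.0
t: 5.28
tool_pos: [0.4877, -0.1931, 0.1425]
tool_rot: [-1.074, -2.951, -0.0]
contact_force: [-0.0, 0.1, -0.2]
opening: -0.0002
grip_force: 0.0
t 5.275 tcp [ 0.4877 -0.1931  0.1425] r 0.1101 ang 241.3 F [-0.   0.1 -0.2] op -0.00016645025642852843
[[-0.766, 0.643, -0.001], [0.643, 0.766, 0.001], [0.001, -0.0, -1.0]]
top 5.275
side 5.325
```

Run:
```python
from h import *
import pickle
T,S=pickle.load(open('a.pkl','rb'))
a=cv2.resize(T['img'][140:250,290:410],None,fx=3.3,fy=3.3,interpolation=cv2.INTER_CUBIC)
b=cv2.resize(S['img'][170:300,260:390],None,fx=3.0,fy=3.0,interpolation=cv2.INTER_CUBIC)
c=np.zeros((390,800,3),np.uint8);c[:a.shape[0],:a.shape[1]]=a;c[:b.shape[0],400:400+b.shape[1]]=b
cv2.imwrite('pics/crop1.png',c[:,:,::-1])
ref=cv2.imread('pics/side0.png')[:,:,::-1]
for n,(u,v) in dict(wheelrim=(300,213),roller=(360,218),bush=(338,264),dial=(310,255),dial2=(350,240)).items(): print(n,ref[v,u])
ref=cv2.imread('pics/top0.png')[:,:,::-1]
for n,(u,v) in dict(bush=(375,185),roller=(334,163),dial=(330,185),dial2=(360,210)).items(): print(n,ref[v,u])
```

```text
wheelrim [96 95 94]
roller [192 190 186]
bush [190 187 183]
dial [178 179 178]
dial2 [182 183 184]
bush [196 184 185]
roller [194 184 183]
dial [179 173 177]
dial2 [185 180 183]
```

View pics/crop1.png

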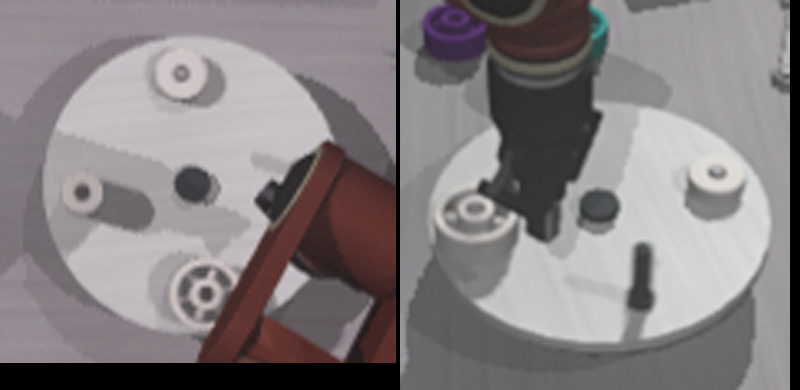

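```bash
cat > ang.py <<'E'
import pickle
from h import *
c=np.array([.5405,-.0965]);OFF=dict(wheel=0,post=-90,bush=-180,roller=90)  # wheel angle = part angle + OFF
OFF=dict(wheel=0,post=-90,bush=180,roller=90);Z=dict(wheel=.0895,post=.119,bush=.073,roller=.097)
def ang(d,uv,n):
    p=onplane(d,[uv],Z[n])[0,:2]-c;return (np.degrees(np.arctan2(p[1],p[0]))+OFF[n])%360,np.hypot(*p)
E
python3 - <<'E'
from ang import *
T,S=pickle.load(open('a.pkl','rb'))
for d,u,n in((T,(352.4,228.8),'wheel'),(T,(344.8,162.4),'bush'),(T,(314.8,198.2),'roller'),(S,(365,226),'bush'),(S,(340.7,251.7),'post'),(S,(285.3,239.7),'wheel')): print(d['n'],d['t0'],n,ang(d,u,n))
E
```

```text
top 5.275 wheel (np.float64(187.41478160136165), np.float64(0.11111739511299865))
top 5.275 bush (np.float64(187.28462575678986), np.float64(0.1073169486552018))
top 5.275 roller (np.float64(188.10196580541688), np.float64(0.11007989606832984))
side 5.325 bush (np.float64(194.65523500495394), np.float64(0.11054743170779459))
side 5.325 post (np.float64(193.7130243794082), np.float64(0.11030869038385364))
side 5.325 wheel (np.float64(195.07060248165834), np.float64(0.10926156678009782))
```

```bash
cat > track.py <<'E'
# track.py t0 th0(deg) w0(rad/s) 'lead deg per row': shares for the next rows
import sys
from h import *
c=np.array([.5405,-.0965])
def model(t,t0,th0,w0,a=.07,b=.03):
    dt=t-t0;e=np.exp(-b*dt);k=a/b
    return th0+np.degrees((w0+k)*(1-e)/b-k*dt),(w0+k)*e-k
if __name__=='__main__':
    t0,th0,w0=map(float,sys.argv[1:4]);lead=list(map(float,sys.argv[4].split()))
    o=status.get_obs();t=o['t'];R=cv2.Rodrigues(np.array(o['tool_rot']))[0];p=np.array(o['tool_pos'])[:2]
    d=p-c;print('t',t,'tool',(np.degrees(np.arctan2(d[1],d[0]))%360).round(1),np.hypot(*d).round(4),'z',o['tool_pos'][2],'wheel',model(t,t0,th0,w0))
    for l in lead:
        t+=.125;th=model(t,t0,th0,w0)[0];a=np.radians(th+l);q=c+.11*np.array([np.cos(a),np.sin(a)])
        w=np.r_[q-p,0];print(round(th+l,1),(R.T@w/.03).round(2)[:2]);p=q
E
python3 track.py 5.275 187.6 2.12 "26 13 5 2 2"
```

```text
t 5.375 tool 242.3 0.1099 z 0.14549237858804642 wheel (np.float64(199.7084699209513), np.float64(2.106660019975021))
240.7 [ 0.1  -0.02]
242.6 [-0.12  0.02]
249.4 [-0.42  0.12]
261.1 [-0.67  0.32]
275.7 [-0.73  0.58]
```

```bash
python3 -m jog '[[0,0,0,0,0,0,-1],[0,0,0,-0.02,0,0,-1],[0,0,0,-0.42,0.12,0,-1],[0,0,0,-0.67,0.32,0.1,-1],[0,0,0,-0.73,0.58,0.2,-1]]'|grep -E 'pos|force'; python3 look.py b side wrist
python3 - <<'E'
from h import *
import pickle
from track import model
S,W=pickle.load(open('b.pkl','rb'))
b=cv2.resize(S['img'][170:300,255:390],None,fx=2.96,fy=2.96,interpolation=cv2.INTER_CUBIC)
a=cv2.resize(W['img'],None,fx=.625,fy=.625,interpolation=cv2.INTER_AREA)
c=np.zeros((390,800,3),np.uint8);c[:a.shape[0],:a.shape[1]]=a;c[:b.shape[0],400:400+b.shape[1]]=b[:,:400]
cv2.imwrite('pics/crop2.png',c[:,:,::-1])
E
```

```text
tool_pos: [0.5509, -0.2055, 0.1328]
contact_force: [0.5, -0.3, 0.3]
grip_force: 0.0
side 6.0
wrist 6.05
```

View pics/crop2.png

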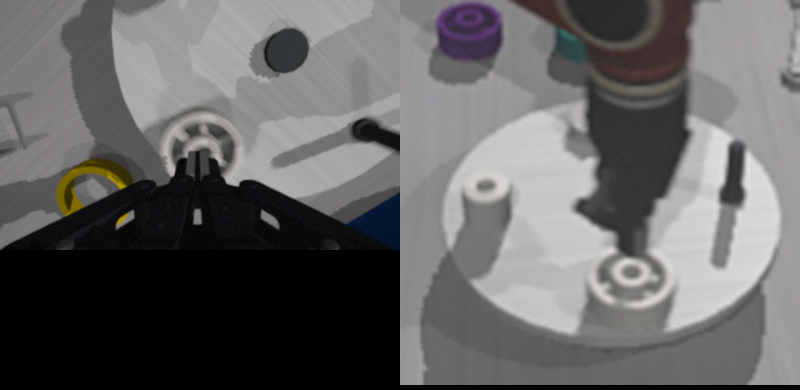

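```bash
python3 - <<'E'
from ang import *
from track import model
S,W=pickle.load(open('b.pkl','rb'))
for d,u,n in((S,(333,261.9),'wheel'),(S,(284.05,232.8),'roller'),(S,(368.9,219.3),'post'),(W,(323,240),'wheel'),(W,(579,205),'post')):
    print(d['n'],d['t0'],n,ang(d,u,n),model(d['t0'],5.275,187.6,2.12)[0])
E
python3 st.py
```

```text
side 6.0 wheel (np.float64(274.22169669311006), np.float64(0.1115987722429897)) 273.66636428624713
side 6.0 roller (np.float64(275.7113981415132), np.float64(0.10881680695823381)) 273.66636428624713
side 6.0 post (np.float64(271.565175877763), np.float64(0.11023633466446411)) 273.66636428624713
wrist 6.05 wheel (np.float64(277.8302249498169), np.float64(0.10691743815560058)) 279.4558714777112
wrist 6.05 post (np.float64(262.4365048289029), np.float64(0.06117608128437898)) 279.4558714777112
t 6.1 tcp [ 0.5515 -0.205   0.132 ] r 0.109 ang 275.8 F [-0.8 -1.3 -0.4] op -9.238546468124767e-05
[[-0.767, 0.641, -0.0], [0.641, 0.767, 0.0], [0.001, 0.0, -1.0]]
```

```bash
python3 track.py 5.275 187.6 2.12 "0 0 0 0 0 0 0 0 0 3"
```

```text
t 6.1 tool 275.8 0.109 z 0.1319858273300044 wheel (np.float64(285.2266816732256), np.float64(2.011132789010174))
299.6 [-0.83  1.25]
313.8 [-0.21  0.88]
327.9 [0.01 0.9 ]
341.9 [0.23 0.86]
355.8 [0.43 0.78]
369.6 [0.59 0.65]
383.2 [0.72 0.48]
396.8 [0.81 0.3 ]
410.2 [0.85 0.1 ]
426.5 [ 1.03 -0.15]
```

```bash
python3 -m jog '[[0,0,0,-0.65,1,0,-1],[0,0,0,-0.38,1,0,-1],[0,0,0,0,1,0,-1],[0,0,0,0.23,0.89,0,-1],[0,0,0,0.43,0.78,0,-1]]'|grep -E 'pos|force'; python3 -m jog '[[0,0,0,0.59,0.65,0,-1],[0,0,0,0.72,0.48,0,-1],[0,0,0,0.81,0.3,0,-1],[0,0,0,0.85,0.1,0,-1],[0,0,0,1,-0.15,0,-1]]'|grep -E 'pos|force'; python3 st.py;python3 look.py c top
python3 - <<'E'
from h import *
import pickle
T,=pickle.load(open('c.pkl','rb'))
cv2.imwrite('pics/crop3.png',cv2.resize(T['img'][140:250,290:410],None,fx=4,fy=4,interpolation=cv2.INTER_CUBIC)[:,:,::-1])
E
```

```text
tool_pos: [0.6484, -0.1038, 0.1326]
contact_force: [0.1, 0.1, 0.2]
grip_force: 0.0
tool_pos: [0.5821, 0.0047, 0.133]
contact_force: [-0.5, -0.7, -0.4]
grip_force: 0.0
t 7.35 tcp [0.5821 0.0047 0.133 ] r 0.1095 ang 67.7 F [-0.5 -0.7 -0.4] op 0.00022216497742342904
[[-0.767, 0.641, -0.0], [0.641, 0.767, -0.0], [0.0, -0.0, -1.0]]
top 7.35
```

View pics/crop3.png

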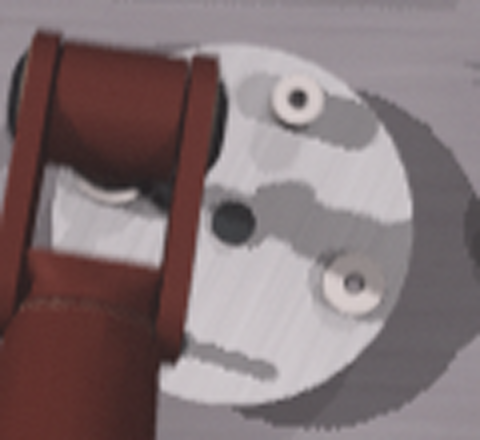

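Run:
```python
from ang import *
from track import model
T,=pickle.load(open('c.pkl','rb'))
for u,n in(((364.2,164.5),'roller'),((378,210.8),'bush')): print(n,ang(T,u,n),model(7.35,5.275,187.6,2.12)[0]-360)
```

```text
roller (np.float64(64.12309205015036), np.float64(0.10853103327378207)) 63.50165231708718
bush (np.float64(63.1686008812072), np.float64(0.11014376744005792)) 63.50165231708718
```

```bash
python3 track.py 5.275 187.6 2.12 "0 0 0 0 0 0 0 0 0 3"
```

```text
t 7.4 tool 69.5 0.11 z 0.1320255844715361 wheel (np.float64(428.7960554391898), np.float64(1.8449600406929005))
442.0 [ 0.72 -0.34]
455.0 [ 0.65 -0.52]
467.9 [ 0.52 -0.64]
480.8 [ 0.36 -0.74]
493.5 [ 0.18 -0.79]
506.1 [ 0.01 -0.8 ]
518.6 [-0.17 -0.78]
530.9 [-0.33 -0.72]
543.2 [-0.47 -0.63]
558.4 [-0.75 -0.61]
```

```bash
python3 -m jog '[[0,0,0,0.72,-0.34,0,-1],[0,0,0,0.65,-0.52,0,-1],[0,0,0,0.52,-0.64,0,-1],[0,0,0,0.36,-0.74,0,-1],[0,0,0,0.18,-0.79,0,-1]]'|grep -E 'pos|force'; python3 -m jog '[[0,0,0,0.01,-0.8,0,-1],[0,0,0,-0.17,-0.78,0,-1],[0,0,0,-0.33,-0.72,0,-1],[0,0,0,-0.47,-0.63,0,-1],[0,0,0,-0.75,-0.61,0,-1]]'|grep -E 'pos|force'; python3 look.py d top
python3 - <<'E'
from h import *
import pickle
T,=pickle.load(open('d.pkl','rb'))
cv2.imwrite('pics/crop4.png',cv2.resize(T['img'][140:250,290:410],None,fx=4,fy=4,interpolation=cv2.INTER_CUBIC)[:,:,::-1])
E
python3 track.py 5.275 187.6 2.12 "0 0 0 0 0 0 0 0 0 0"
```

```text
tool_pos: [0.4675, -0.019, 0.1327]
contact_force: [0.3, -0.4, -0.1]
grip_force: 0.0
tool_pos: [0.4394, -0.1338, 0.1328]
contact_force: [-0.1, -0.8, 0.0]
grip_force: 0.0
top 8.65
t 8.7 tool 201.8 0.1079 z 0.1333543804661194 wheel (np.float64(560.2263828999509), np.float64(1.6851432821579624))
572.2 [-0.58 -0.32]
584.1 [-0.74 -0.16]
595.9 [-0.75  0.  ]
607.6 [-0.73  0.15]
619.2 [-0.68  0.29]
630.7 [-0.6   0.42]
642.1 [-0.5   0.53]
653.4 [-0.38  0.61]
664.5 [-0.26  0.67]
675.6 [-0.12  0.7 ]
```

View pics/crop4.png

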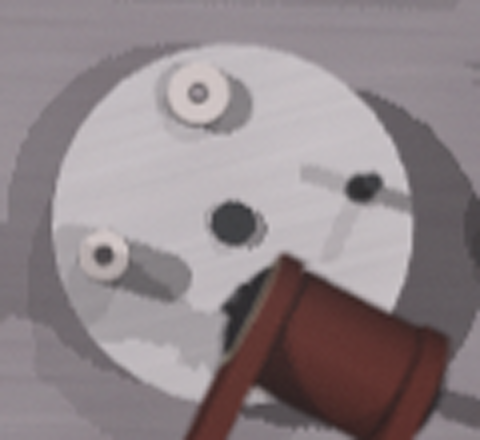

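Run:
```python
from ang import *
from track import model
T,=pickle.load(open('d.pkl','rb'))
for u,n in(((339.5,163.2),'bush'),((315.9,203.7),'roller'),((382.3,186),'post')): print(n,ang(T,u,n),model(8.65,5.275,187.6,2.12)[0]-360)
```

```text
bush (np.float64(196.68908641507318), np.float64(0.10786402674372622)) 195.390164618545
roller (np.float64(197.4788607362463), np.float64(0.11006327731922534)) 195.390164618545
post (np.float64(194.95147664600754), np.float64(0.1067271502856757)) 195.390164618545
```

```bash
python3 track.py 5.275 187.6 2.127 "0 0 0 0 0 0 0 0 0 2.5"
```

```text
t 8.7 tool 201.8 0.1079 z 0.1333543804661194 wheel (np.float64(561.5318333668432), np.float64(1.691459749891893))
573.6 [-0.66 -0.35]
585.5 [-0.75 -0.14]
597.4 [-0.76  0.02]
609.1 [-0.73  0.17]
620.8 [-0.67  0.31]
632.3 [-0.59  0.44]
643.7 [-0.49  0.54]
655.0 [-0.37  0.62]
666.2 [-0.24  0.68]
679.8 [-0.11  0.86]
```

```bash
python3 -m jog '[[0,0,0,-0.66,-0.35,0,-1],[0,0,0,-0.75,-0.14,0,-1],[0,0,0,-0.76,0.02,0,-1],[0,0,0,-0.73,0.17,0,-1],[0,0,0,-0.67,0.31,0,-1]]'|grep -E 'pos|force'; python3 -m jog '[[0,0,0,-0.59,0.44,0,-1],[0,0,0,-0.49,0.54,0,-1],[0,0,0,-0.37,0.62,0,-1],[0,0,0,-0.24,0.68,0,-1],[0,0,0,-0.11,0.86,0,-1]]'|grep -E 'pos|force'; python3 look.py e side
python3 - <<'E'
from h import *
import pickle
T,=pickle.load(open('e.pkl','rb'))
cv2.imwrite('pics/crop5.png',cv2.resize(T['img'][170:300,255:390],None,fx=4,fy=4,interpolation=cv2.INTER_CUBIC)[:,:,::-1])
E
python3 track.py 5.275 187.6 2.127 "0 0 0 0 0 0 0 0 0 0"
```

```text
tool_pos: [0.5227, -0.2018, 0.1329]
contact_force: [0.6, -1.0, -0.2]
grip_force: 0.0
tool_pos: [0.6251, -0.1634, 0.133]
contact_force: [0.2, 0.2, 0.9]
grip_force: 0.0
side 9.95
t 10.0 tool 323.3 0.108 z 0.1332147655515387 wheel (np.float64(681.748847232178), np.float64(1.53751426862592))
692.7 [0.02 0.6 ]
703.6 [0.21 0.66]
714.3 [0.33 0.6 ]
725.0 [0.43 0.53]
735.5 [0.52 0.43]
746.0 [0.58 0.33]
756.3 [0.62 0.22]
766.5 [0.65 0.1 ]
776.7 [ 0.65 -0.02]
786.7 [ 0.63 -0.13]
```

View pics/crop5.png

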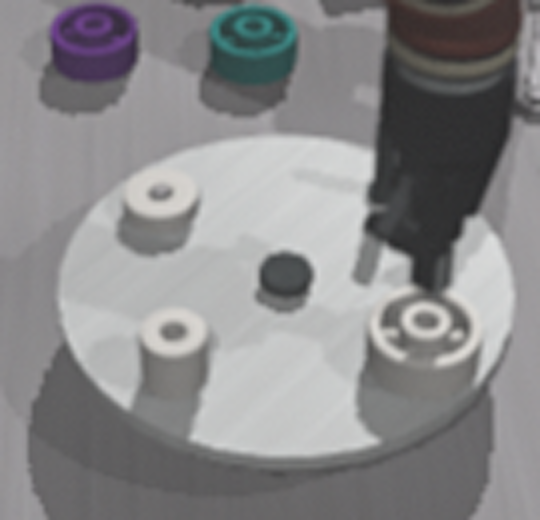

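Run:
```python
from ang import *
from track import model
T,=pickle.load(open('e.pkl','rb'))
for u,n in(((160,193),'bush'),((174,332),'roller'),((427,320),'wheel')): print(n,ang(T,(255+u[0]/4,170+u[1]/4),n),model(9.95,5.275,187.6,2.127)[0]-360)
```

```text
bush (np.float64(318.40773929933505), np.float64(0.10629950176956367)) 317.33587227435953
roller (np.float64(318.8527017080001), np.float64(0.11162459015135336)) 317.33587227435953
wheel (np.float64(317.28864964121476), np.float64(0.11233736696018896)) 317.33587227435953
```

```bash
python3 -m jog '[[0,0,0,0.03,0.63,0,-1],[0,0,0,0.21,0.66,0,-1],[0,0,0,0.33,0.6,0,-1],[0,0,0,0.43,0.53,0,-1],[0,0,0,0.52,0.43,0,-1]]'|grep -E 'pos|force'; python3 -m jog '[[0,0,0,0.58,0.33,0,-1],[0,0,0,0.62,0.22,0,-1],[0,0,0,0.65,0.1,0,-1],[0,0,0,0.65,-0.02,0,-1],[0,0,0,0.63,-0.13,0,-1]]'|grep -E 'pos|force'
python3 track.py 5.275 187.6 2.129 "0 0 0 0 0 0 0 0 0 0"
```

```text
tool_pos: [0.6442, -0.0681, 0.133]
contact_force: [-0.2, -0.0, -0.7]
grip_force: 0.0
tool_pos: [0.5808, 0.0029, 0.133]
contact_force: [-0.3, 0.3, 0.3]
grip_force: 0.0
t 11.25 tool 67.9 0.1073 z 0.1329933998152294 wheel (np.float64(787.3583495515609), np.float64(1.3967172625199464))
797.3 [ 0.58 -0.14]
807.2 [ 0.53 -0.34]
816.9 [ 0.46 -0.42]
826.6 [ 0.38 -0.48]
836.1 [ 0.29 -0.54]
845.6 [ 0.2  -0.57]
854.9 [ 0.1  -0.59]
864.2 [ 0.01 -0.59]
873.4 [-0.09 -0.58]
882.4 [-0.18 -0.55]
```

```bash
python3 -m jog '[[0,0,0,0.58,-0.14,0,-1],[0,0,0,0.53,-0.34,0,-1],[0,0,0,0.46,-0.42,0,-1],[0,0,0,0.38,-0.48,0,-1],[0,0,0,0.29,-0.54,0,-1]]'|grep -E 'pos|force'; python3 -m jog '[[0,0,0,0.2,-0.57,0,-1],[0,0,0,0.1,-0.59,0,-1],[0,0,0,0.01,-0.59,0,-1],[0,0,0,-0.09,-0.58,0,-1],[0,0,0,-0.18,-0.55,0,-1]]'|grep -E 'pos|force'
python3 look.py f top side
cat > auto.py <<'E'
from ang import *
import sys
from track import model
w0=2.129
for d in pickle.load(open(sys.argv[1]+'.pkl','rb')):
    th=model(d['t0'],5.275,187.6,w0)[0]
    im=cv2.cvtColor(d['img'],cv2.COLOR_RGB2LAB).astype(int);L,B=im[...,0],im[...,2]
    for n in('bush','roller'):   # warm white tops near the expected place
        a=np.radians(th-OFF[n]);u=proj(d,[[*(c+.11*np.array([np.cos(a),np.sin(a)])),Z[n]]])[0]
        yy,xx=np.mgrid[:400,:640];near=np.hypot(xx-u[0],yy-u[1])<16
        ref=np.median(B[near]);m=near&(B>=ref+2)&(L>185)
        e=cv2.minEnclosingCircle(np.c_[xx[m],yy[m]].astype(np.float32)) if m.sum()>15 else None
        if e: q=(xx[m].mean(),yy[m].mean());print(d['n'],d['t0'],n,m.sum(),'pred',u.round(1),'seen',np.round(q,1),ang(d,q,n),th%360)
E
python3 auto.py d; python3 auto.py e; python3 auto.py f; python3 track.py 5.275 187.6 2.129 "0 0 0 0 0"
```

```text
tool_pos: [0.4922, 0.0013, 0.1329]
contact_force: [0.6, 0.0, -0.1]
grip_force: 0.0
tool_pos: [0.4365, -0.0654, 0.1331]
contact_force: [0.5, -0.2, 0.3]
grip_force: 0.0
top 12.5
side 12.55
top 8.65 bush 140 pred [339.1 162.6] seen [339.1 162.6] (np.float64(197.05929455573997), np.float64(0.11006762807762457)) 197.04531802899942
top 8.65 roller 36 pred [315.8 203.4] seen [316.4 199.9] (np.float64(191.30404850554362), np.float64(0.10561747992087495)) 197.04531802899942
side 9.95 bush 145 pred [294.2 217.5] seen [294.5 217.6] (np.float64(317.72904422816174), np.float64(0.10909019604569947)) 317.83571712921196
side 9.95 roller 115 pred [298.3 252.3] seen [298.2 252.5] (np.float64(318.0482313867308), np.float64(0.11092653066554917)) 317.83571712921196
top 12.5 bush 139 pred [359.  163.3] seen [359.7 163.6] (np.float64(161.03815647621792), np.float64(0.10969541827867332)) 162.4439120689408
top 12.5 roller 79 pred [316.5 183.1] seen [316.5 181.9] (np.float64(160.54187690341766), np.float64(0.11114404764175041)) 162.4439120689408
side 12.55 bush 171 pred [368.  240.3] seen [368.  241.7] (np.float64(163.38979187113873), np.float64(0.11060995446704568)) 166.04419938097806
side 12.55 roller 71 pred [332.7 201.6] seen [334.2 202.1] (np.float64(163.75894197112984), np.float64(0.10854250600016264)) 166.04419938097806
t 12.6 tool 163.5 0.1083 z 0.13305582467187316 wheel (np.float64(889.6290710652432), np.float64(1.2486684379558275))
898.5 [-0.44 -0.84]
907.3 [-0.38 -0.41]
916.0 [-0.44 -0.34]
924.6 [-0.48 -0.27]
933.1 [-0.51 -0.2 ]
```

The tool stayed over the hub from about t=6.4 to t=12.5, and the last check shows the dial at about 1.2 rad/s. Now I'll lift, draw back and let the dial run down.

```bash
python3 -m jog '[[0,0,0,0,0,-1,-1],[0,0,0,0,0,-1,-1],[0,0,0,0,0,-1,-1],[0,0,0,0,0,-1,-1],[0,0,0,0,0,-1,-1]]'|grep -E 'pos|force'
for i in 1 2; do python3 -m jog '[[0,0,0,0.8,0.96,0,-1],[0,0,0,0.8,0.96,0,-1],[0,0,0,0.8,0.96,0,-1],[0,0,0,0.8,0.96,0,-1],[0,0,0,0.8,0.96,0,-1]]'|grep -E 'pos|force'; done
for i in $(seq 22); do python3 -m jog '[[0,0,0,0,0,0,-1],[0,0,0,0,0,0,-1],[0,0,0,0,0,0,-1],[0,0,0,0,0,0,-1],[0,0,0,0,0,0,-1]]'>/dev/null; done
python3 look.py g top; python3 -m jog '[[0,0,0,0,0,0,-1],[0,0,0,0,0,0,-1],[0,0,0,0,0,0,-1],[0,0,0,0,0,0,-1],[0,0,0,0,0,0,-1]]'>/dev/null
python3 look.py h top side
python3 - <<'E'
import cv2,numpy as np
f=lambda n:cv2.imread('pics/'+n+'.png')
d=cv2.absdiff(f('gtop'),f('htop'))[140:250,290:410];print('moved px',(d.max(2)>25).sum(),d.max())
a=f('htop')[60:310,90:550];d0=cv2.absdiff(f('top0'),f('htop'))[60:310,90:550]
cv2.imwrite('pics/final.png',np.vstack([cv2.resize(a,(550,299)),cv2.resize(d0*2,(550,299))]))
E
```

```text
tool_pos: [0.4372, -0.0642, 0.284]
contact_force: [0.3, -0.1, -0.1]
grip_force: 0.0
tool_pos: [0.4374, 0.1245, 0.2831]
contact_force: [0.4, -0.7, 0.5]
grip_force: 0.0
tool_pos: [0.4376, 0.312, 0.283]
contact_force: [0.8, -0.0, -0.8]
grip_force: 0.0
top 28.225
top 28.9
side 28.95
moved px 0 5
```

View pics/final.png

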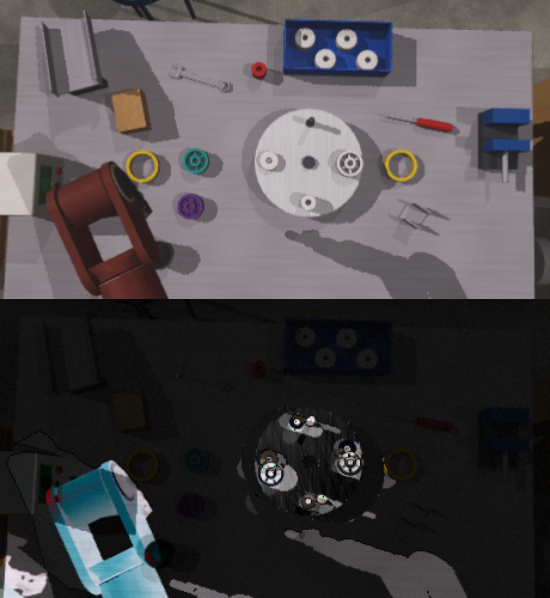

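The final view shows the dial at rest, with the wheel (348,163), the roller and the bush on their pins. The arm is clear and the other things on the bench are unchanged.

```bash
python3 -c "from station import finish_job; print(finish_job())"
```

```text
the job is handed in; nothing more can be done
None
```

The job is handed in: the dial coasted anticlockwise at up to about 2.1 rad/s, I kept the fingertips over the wheel's hub for about 6 s with the dial still at about 1.2 rad/s at the end, and the dial ran down to rest with all three parts on their pins, the arm clear and the other things on the bench unmoved.

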